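Chock the ink roller on the drying board

ROBOT

A 7-joint arm with a two-finger parallel gripper is mounted at the origin on the work surface. World frame = base frame: x ahead of the robot, y to its left, z up, the work surface at z = 0. Lengths are in m, angles in rad, forces in N, time in s.
With the tool pointing down it reaches from about 0.35 to 0.9 m from the base axis. Payload 19.9 kg.
Tool frame: the origin (TCP) lies between the finger pads; the fingertips stand 19 mm ahead of it and the grasp point (between the pads) is the TCP; z points along the fingers, y is the direction in which the jaws open and shut (so a half turn about z gives the same grasp; the last joint's range is limited). The gripper opens to 94 mm and grips with 3 to 60 N. Pads are 16 mm wide; open, the fingers measure 119 mm over their backs; the gripper's body (75 mm by 177 mm) begins 78 mm behind the grasp point.
Start: joints at [1.099, 0.417, -0.01, 1.614, 0.005, 1.111, -0.053], TCP at [0.261, -0.568, 0.224] pointing down, gripper open.
Joint ranges: [-2.81, 2.81], [-0.39, 2.02], [-1.27, 1.25], [0.06, 2.57], [-1.19, 4.33], [0.19, 2], [-2.82, 2.82]. Speed limits (rad/s): [1.89, 1.89, 2.39, 2.39, 3.01, 3.01, 3.01].

INTERFACE

Orientations are given as a 3x3 rotation matrix whose columns are the frame's x, y, z axes.
In Python, from rig import robot gives the robot as it stands. Calls block until the motion is done:
- robot.move_ptp(position, orientation): joint-space move of the TCP to a pose.
- robot.move_linear(position, velocity=0.15, frame=None, threshold=None): straight line of the TCP; frame=None keeps the orientation; velocity is the mean speed in m/s. With threshold (N) it stops when the force on the tool has changed by that much, and returns True; else False.
- robot.goto_joints(angles): joint-space move.
- robot.gripper_to(opening): finger opening in m; the grip force is fixed at half the most; returns when the fingers have stopped.
- robot.pause(seconds).
- robot.ik(position, orientation): joint angles nearest the present ones, or None.
- robot.get_state(): the state.
- robot.grab_frame(name): name is "scene" or "side" or "wrist"; returns the picture (480x640x3 uint8, red, green, blue); there is no depth.
- robot.camera_info(name): a dict with "fx", "fy", "cx", "cy" (pixels), "dist" ([k1, k2, p1, p2, k3] as OpenCV has them; the pictures are not rectified), "rvec" (rotation vector, rad) and "tvec" (3), from world to camera coordinates, as OpenCV has them. Camera axes: x right, y down, z forward; pixel columns grow to the right and rows downward; lengths in m; the calibration is good to about 2 mm. A picture is of the moment at which its call begins: read the wrist's pose just before it. camera_info takes no time and is no camera call; for the wrist camera it gives the pose at the moment of the call.
A pose or a line that the arm cannot do raises robot.PlanningError and nothing moves.
- robot.sign_off(): hands the job in, once; it reports no verdict.
The state is a dict: "time": time; "qpos": joint angles; "joint_vel": joint speeds; "effort": joint torques, N m; "ee_pos": TCP position; "tool_rot": TCP orientation; "force": force on the tool from outside, world axes, zero at the start; "moment": the same for the moment, N m; "opening": finger opening in m.
Only numpy, scipy, OpenCV 4.12 (cv2) and the standard library are available. Lean on these libraries where they do the work, as an engineer would, in place of code of your own. Each camera call takes 0.05 s, during which the arm holds its last target.

TASK

Put the bare ink roller up to dry on the sloping drying board so that it cannot roll off. First set the U-shaped chock flat and squarely across the lower half of the board with its rubber shoes facing uphill and leave it there; only then take the roller from its cradle, lay it gently across the board right up against both shoes, centred on the chock, and let go only when it rests against them. Do not drop the roller or let it run, and leave the ink tins, can and cup where they are.

Things in the scene. Friction and masses are not known exactly. Their poses are not given: they have to be found in the camera images.
- slab: Drying board: bare metal sheet, 280 mm along the slope x 250 mm, no rim, fixed on a wooden stand, tilted 0.14 rad. Origin: centre of its top surface, 42 mm above the table. x lies in the surface and points straight uphill (roughly towards the robot), y across, z square to the surface. Blue stripe along the uphill edge. A roller runs down it freely unless stopped; the chock does not slide.
- chock_grip (a point): Centre of the chock's yellow grip rib, 22 mm above the flat underside. Rib: 16 mm thick (x), 150 long (y), 44 high; pinch it here across x. The loose 250 g chock, flat on the table at first, is a U in plan: two dark arms 40 wide, 20 high at y = -55 and +55 run from the rib to +x (gap 70 mm). x: from rib to shoes. A roller against both shoes has its axis 78 mm along x, 8 mm along z from here.
- roller_center (a point): Centre of the loose ink roller: black rubber cylinder, 60 mm diameter, 150 mm long, steel stub ends 14 mm diameter (176 mm over all), about 450 g. x is its axis (either way round). It starts level in its cradle, axis 45 mm above the table, its middle 95 mm free on both sides down to 6 mm above the table: pinch it across the diameter from above.
- cradle: The roller's fixed cradle: a grey base 150 x 90 x 6 mm with a pair of white V-supports at each end (at x = -58 and +58 mm, 18 mm wide, up to 35 mm high). Origin: centre of its underside, on the table; x along the cradled roller's axis.
- tin_a: Underside centre of an open ink tin (bystander), 92 mm across, 54 mm high, on the right.
- tin_b: Underside centre of a closed ink tin with a blue band (bystander), 92 mm across, 54 mm high, far side.
- can: Underside centre of an upright metal solvent can with a red cap (bystander), 60 x 100 x 172 mm high.
- cup: Underside centre of a white cup (bystander), 80 mm across, 95 mm high.
- chock_front (a point): Midpoint between the thin front edges of the chock's two black rubber shoes (45 degree faces at the ends of the arms, turned uphill in use, rising to 20 mm), level with its underside; 63 mm along x from the grip point, 22 mm below it. Same axes.
Things that resemble listed ones, but are neither listed nor needed, are in the scene too. Leave any purple look-alike of the part that bears roller_center alone.

How it is judged:
By the outcome, as a careful person would: the job done as asked, in the order asked, and still so for the second after the job is handed in, with the robot touching nothing.
It also fails if it takes over 54 s, if anything falls off the work surface, if the arm or the gripper's body presses on something with over 40 N, if the wrist force passes 120 N, or if a joint passes its speed limit or range.

## Working session

There is one attempt and no reset: what is moved stays moved. The work goes in short steps, each a Python script; the robot and the scene stay as the last script left them, time stands still between calls to the robot, and variables do not carry over. Pictures are saved under pics/ and viewed, and the job is handed in when it is done.

```bash
mkdir -p pics; ls; python3 - <<'E'
from rig import robot
import cv2
for n in ["scene","side","wrist"]:
    ci=robot.camera_info(n); print(n,{k:(v if not hasattr(v,'tolist') else v.tolist()) for k,v in ci.items()})
    f=robot.grab_frame(n); cv2.imwrite(f"pics/{n}0.png",f[:,:,::-1])
print(robot.get_state()["time"])
E
```

```text
pics
scene {'fx': 456.1924753029333, 'fy': 456.1924753029333, 'cx': 308.7569037672483, 'cy': 235.7956291602754, 'dist': [-0.01553616512926147, 0.0, 0.0, 0.0, 0.0], 'rvec': [1.205117488011188, 2.3080951793602136, -0.9542272978063884], 'tvec': [0.28894890310546484, -0.25690678281409907, 1.5891621522186108]}
side {'fx': 534.2928632699856, 'fy': 534.2928632699856, 'cx': 324.5302462411736, 'cy': 244.7588303892422, 'dist': [-0.03315067287384124, 0.0, 0.0, 0.0, 0.0], 'rvec': [0.8186265037517412, -2.3509013505472467, 1.3297358595931192], 'tvec': [0.41117261032101465, 0.21897136360676195, 0.9230152185500026]}
wrist {'fx': 367.5589443722848, 'fy': 367.5589443722848, 'cx': 319.7002950031721, 'cy': 232.77412629214734, 'dist': [-0.07453630009572465, 0.0, 0.0, 0.0, 0.0], 'rvec': [-2.468989347353897, 1.5817785660789943, 0.19365766593399714], 'tvec': [-0.625270873302988, -0.024671422000281093, 0.3907764734321714]}
0.15
```

View pics/scene0.png

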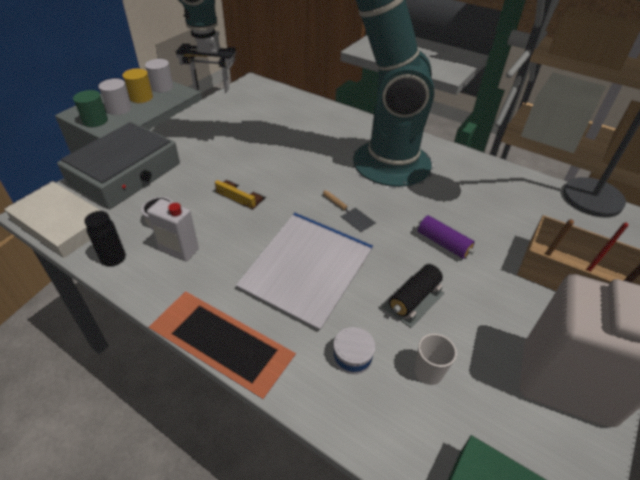

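View pics/side0.png

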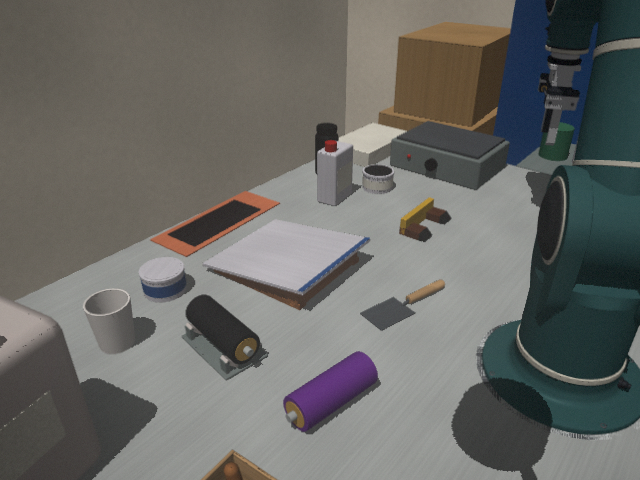

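View pics/wrist0.png

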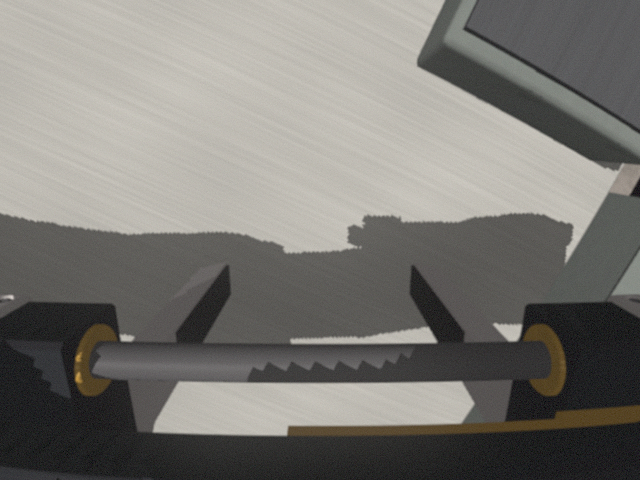

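Candidates: the roller is either the black cylinder in the cradle at scene (416,291) or the purple look-alike at (446,237); the black jar at (105,238) is upright, and the black plate at (225,345) is flat. I choose the black one at (416,291). The chock is the yellow rib with dark arms at (237,193), not the trowel at (350,210). The board is the white sheet with the blue stripe at (306,268). I'll check these in close crops.

```bash
cat > h.py <<'E'
import numpy as np, cv2
from rig import robot
def cam(n,ci=None):
    ci=ci or robot.camera_info(n)
    K=np.array([[ci['fx'],0,ci['cx']],[0,ci['fy'],ci['cy']],[0,0,1.]])
    return K,np.array(ci['dist'],float),np.array(ci['rvec'],float),np.array(ci['tvec'],float)
def proj(n,P,c=None):
    K,d,r,t=c or cam(n); return cv2.projectPoints(np.asarray(P,float).reshape(-1,1,3),r,t,K,d)[0].reshape(-1,2)
def ray(n,uv,c=None):
    K,d,r,t=c or cam(n); R=cv2.Rodrigues(r)[0]
    p=cv2.undistortPoints(np.array(uv,float).reshape(-1,1,2),K,d).reshape(-1,2)
    D=np.c_[p,np.ones(len(p))]@R; return -R.T@t,D
def onz(n,uv,z,c=None):
    o,D=ray(n,uv,c); return o+D*((z-o[2])/D[:,2])[:,None]
def Rz(a): return np.array([[np.cos(a),-np.sin(a),0],[np.sin(a),np.cos(a),0],[0,0,1]])
def crop(src,x0,y0,x1,y1,s,out):
    im=cv2.imread(src)[y0:y1,x0:x1]; im=cv2.resize(im,None,fx=s,fy=s,interpolation=cv2.INTER_CUBIC)
    im=np.clip(im*1.3,0,255).astype(np.uint8)
    st=10 if s>=5 else 20
    for x in range((x0//st+1)*st,x1,st):
        cv2.line(im,(int((x-x0)*s),0),(int((x-x0)*s),6),(0,0,255),1); cv2.putText(im,str(x),(int((x-x0)*s)-10,16),0,.35,(0,0,255),1)
    for y in range((y0//st+1)*st,y1,st):
        cv2.line(im,(0,int((y-y0)*s)),(6,int((y-y0)*s)),(0,0,255),1); cv2.putText(im,str(y),(8,int((y-y0)*s)+4),0,.35,(0,0,255),1)
    cv2.imwrite(out,im)
E
python3 - <<'E'
from h import *
crop('pics/scene0.png',200,165,290,225,8,'pics/c_chock_s.png')
crop('pics/side0.png',380,185,470,250,8,'pics/c_chock_d.png')
crop('pics/scene0.png',225,200,385,330,4.6,'pics/c_slab_s.png')
crop('pics/side0.png',190,205,380,315,4.2,'pics/c_slab_d.png')
crop('pics/scene0.png',370,205,485,330,4.6,'pics/c_rol_s.png')
crop('pics/side0.png',165,280,285,385,5.5,'pics/c_rol_d.png')
E
```

```text
(no output)
```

View pics/c_chock_s.png

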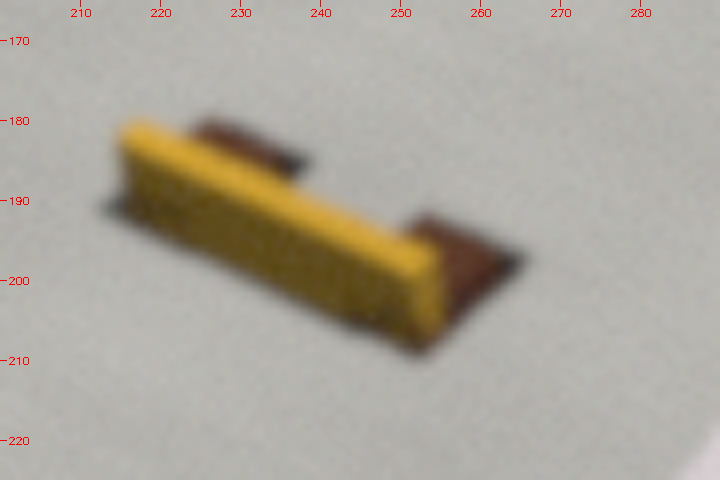

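View pics/c_chock_d.png

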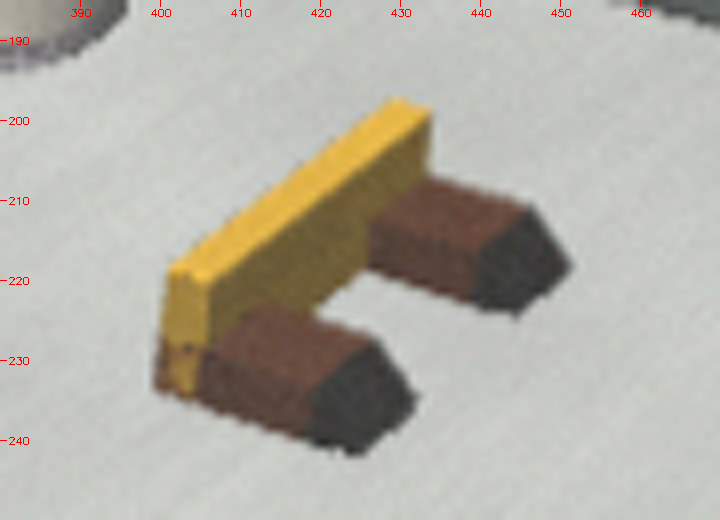

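View pics/c_slab_s.png

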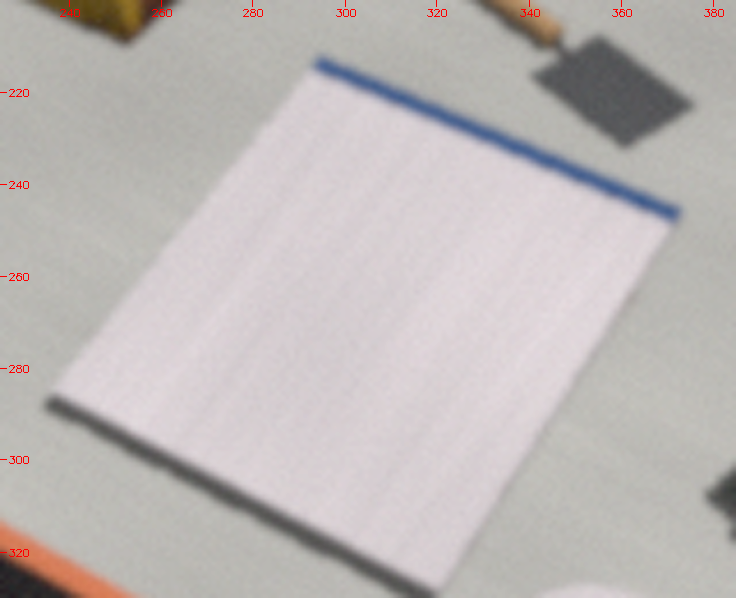

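View pics/c_slab_d.png

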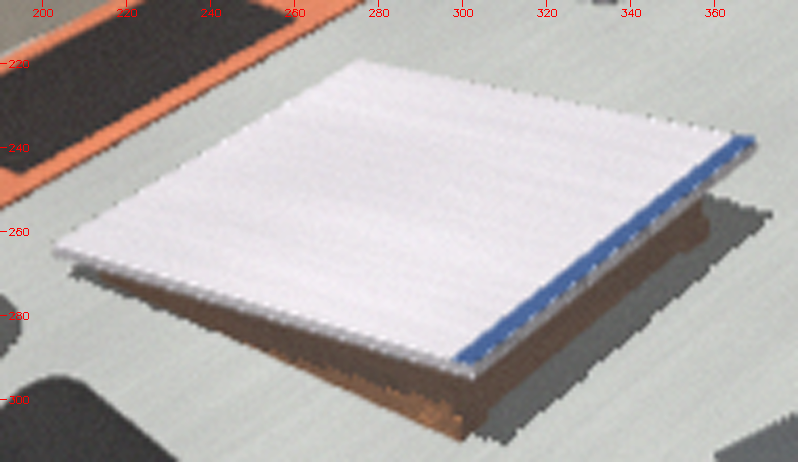

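View pics/c_rol_s.png

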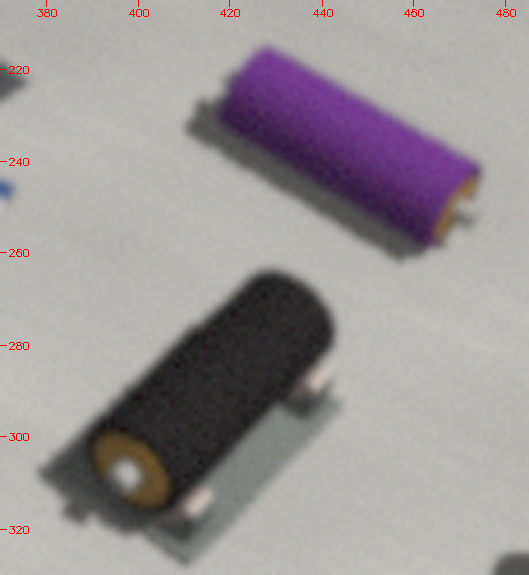

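View pics/c_rol_d.png

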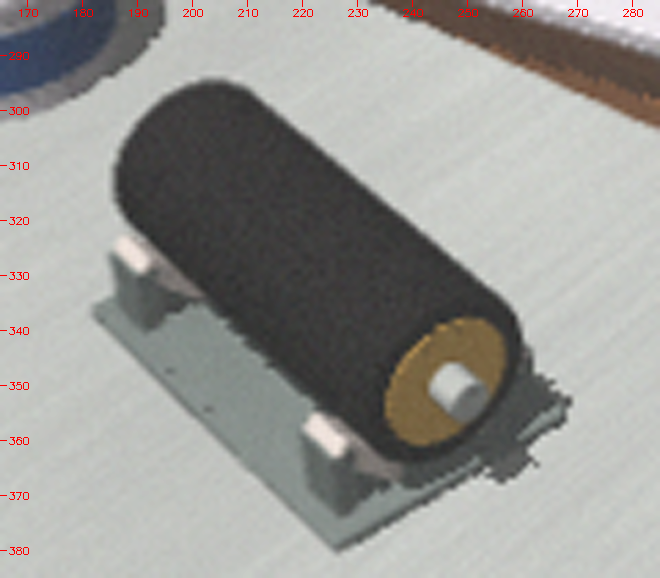

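```bash
cat > fit.py <<'E'
from h import *
from scipy.optimize import least_squares
C={n:cam(n) for n in("scene","side")}
def fit(pts,pose,x0s,names):
    # pts: list (cam, model xyz, uv)
    best=None
    def res(p):
        R,t=pose(p); r=[]
        for n,m,uv in pts: r+=list(proj(n,R@np.array(m,float)+t,C[n])[0]-uv)
        return np.array(r)
    for x0 in x0s:
        s=least_squares(res,x0,loss='soft_l1',f_scale=1.0)
        if best is None or s.cost<best.cost: best=s
    print(names,np.round(best.x,4),'cost',round(best.cost,2)); print(np.round(res(best.x).reshape(-1,2),1).tolist())
    return best.x
if __name__=="__main__":
    print('cams',[np.round(ray(n,[[320,240]],C[n])[0],3).tolist() for n in C])
    th=.14
    tilt=np.array([[np.cos(th),0,-np.sin(th)],[0,1,0],[np.sin(th),0,np.cos(th)]])  # x uphill
    S=.14;W=.125
    ctr=onz('scene',[[306,268]],.042,C['scene'])[0]; print('slab approx',ctr)
    P=[]
    # uphill toward robot (-X world) => yaw ~pi, local +y = world -y
    # scene: camera beyond, image left = ? decided by multi-assignment below
    for flip in(1,-1):
        P=[('scene',(S,flip*W,0),(294.3,213)),('scene',(S,-flip*W,0),(373,245.7)),('scene',(-S,flip*W,0),(236,286)),('scene',(-S,-flip*W,0),(320,329)),
           ('side',(S,flip*W,0),(369.5,237.5)),('side',(S,-flip*W,0),(298.5,291)),('side',(-S,flip*W,0),(276.5,219)),('side',(-S,-flip*W,0),(203,263.5))]
        fit(P,lambda p:(Rz(p[2])@tilt,np.array([p[0],p[1],.042])),[[ctr[0],ctr[1],a] for a in(0,1.5,3.1,-1.5)],'slab')
        fit(P,lambda p:(Rz(p[2])@tilt,np.array([p[0],p[1],p[3]])),[[ctr[0],ctr[1],a,.042] for a in(0,1.5,3.1,-1.5)],'slab free z')
    c=onz('scene',[[235,193]],.03,C['scene'])[0]; print('chock approx',c)
    for f in(1,-1):
        # f: sign of y for the near arm in side view
        P=[('side',(-8,75*f,22),(401,218.8)),('side',(8,75*f,22),(406,220.3)),('side',(-8,-75*f,22),(429.8,197.3)),('side',(8,-75*f,22),(434,199)),
           ('side',(63,75*f,-22),(425,241.9)),('side',(63,35*f,-22),(432.3,234.8)),('side',(63,-35*f,-22),(444.8,224.4)),('side',(63,-75*f,-22),(451.3,218.1)),
           ('side',(43,35*f,-2),(426.9,227.5)),('side',(43,75*f,-2),(419.4,233.5)),('side',(43,-75*f,-2),(446.3,210.6)),
           ('scene',(-8,-75*f,22),(215.5,182.5)),('scene',(-8,75*f,22),(251.5,199.5)),('scene',(8,75*f,22),(255,196)),('scene',(-8,75*f,-22),(253,209))]
        P=[(n,np.array(m)/1000,uv) for n,m,uv in P]
        fit(P,lambda p:(Rz(p[2]),np.array([p[0],p[1],.022])),[[c[0],c[1],a] for a in(0,1.5,3.1,-1.5)],'chock')
    for uv,n,z in(((246.3,349.3),'side',.045),((398.5,306.7),'scene',.045),((397.4,307.6),'scene',.045),((249.5,352.7),'side',.045),((416,291),'scene',.06)):
        print('rol',n,uv,onz(n,[uv],z,C[n])[0])
    for uv,n in(((181.9,336.7),'side'),((226.5,380.2),'side'),((268.3,354.5),'side'),((410.7,328.3),'scene'),((443.9,293),'scene')):
        print('base',n,onz(n,[uv],.006,C[n])[0])
    for nm,uv in(('tinb',(354,345)),('cup',(437,345)),('can',(176,208)),('purple',(446,237)),('trowel',(360,217))): print(nm,onz('scene',[uv],.05,C['scene'])[0])
E
python3 fit.py
```

```text
cams [[1.248, 0.497, 0.933], [-0.094, 0.788, 0.662]]
slab approx [0.60381203 0.05629004 0.042     ]
slab [0.5944 0.0498 3.1899] cost 6.59
[[0.5, -1.0], [0.5, -0.0], [-0.3, -1.5], [-0.3, -0.3], [-0.4, 0.1], [1.9, 0.4], [-2.2, -0.6], [-2.1, -1.5]]
slab free z [0.5942 0.0487 3.192  0.0398] cost 5.65
[[0.1, -0.6], [0.0, 0.3], [-0.4, -1.1], [-0.5, -0.0], [-0.1, 0.7], [2.6, 1.1], [-2.0, 0.0], [-1.5, -0.7]]
slab [0.597  0.0443 4.6054] cost 499.08
[[1.8, -1.5], [-141.8, 14.3], [138.1, -17.4], [-6.9, -0.1], [0.7, 1.0], [-4.9, -88.2], [0.3, 88.1], [-0.5, -5.3]]
slab free z [0.5965 0.044  4.6043 0.0376] cost 498.26
[[1.8, -0.5], [-141.6, 15.3], [137.9, -16.4], [-7.1, 0.8], [0.8, 2.7], [-4.5, -86.6], [0.6, 89.9], [0.0, -3.6]]
chock approx [ 0.46891663 -0.3057192   0.03      ]
chock [ 0.4154 -0.301  -0.4876] cost 310.0
[[8.8, 3.1], [0.3, -1.2], [31.0, 13.4], [23.0, 9.0], [-31.3, -17.1], [-25.2, -13.0], [-14.9, -7.6], [-8.7, -4.1], [-15.0, -9.1], [-21.2, -12.1], [1.6, -0.1], [25.1, -14.7], [7.2, -5.4], [-1.2, -0.3], [6.6, -3.9]]
chock [ 0.4646 -0.3093  3.1694] cost 6.06
[[-0.2, -0.7], [0.6, -0.3],
[... 195 characters left out ...]
0.42877484 0.3341167  0.045     ]
rol scene (398.5, 306.7) [0.57934309 0.30963974 0.045     ]
rol scene (397.4, 307.6) [0.58325129 0.30867506 0.045     ]
rol side (249.5, 352.7) [0.41861138 0.33667276 0.045     ]
rol scene (416, 291) [0.52372521 0.32654282 0.06      ]
base side [0.57922957 0.35594521 0.006     ]
base side [0.43334437 0.37992819 0.006     ]
base side [0.42161791 0.29058802 0.006     ]
base scene [0.59079022 0.35452704 0.006     ]
base scene [0.44349539 0.37796846 0.006     ]
tinb [0.73432336 0.2769279  0.05      ]
cup [0.62841361 0.42879579 0.05      ]
can [ 0.63760541 -0.38291522  0.05      ]
purple [0.29427827 0.31142649 0.05      ]
trowel [0.3606792  0.07612819 0.05      ]
```

The crops show the black roller in the V-cradle with the purple roller loose on the table, and the chock rib with two shoes facing the robot. The fits match the given sizes: roller ends 152 mm apart, chock residual about 1 px. Next I'll take a wrist view from above to refine the poses.

```bash
cat >> h.py <<'E'
def tool(yaw,n=(0,0,1)):
    "tool frame with z=-n, y axis as near as possible along horizontal direction yaw"
    z=-np.array(n,float); z/=np.linalg.norm(z); y=np.array([np.cos(yaw),np.sin(yaw),0]); y-=z*(y@z); y/=np.linalg.norm(y)
    return np.c_[np.cross(y,z),y,z]
def st(m=''):
    s=robot.get_state(); print(m,'t',round(s['time'],2),'p',np.round(s['ee_pos'],4),'F',np.round(s['force'],1),'op',round(s['opening'],4)); return s
def wpic(name):
    import pickle
    ci=robot.camera_info('wrist'); f=robot.grab_frame('wrist'); cv2.imwrite(f'pics/{name}.png',f[:,:,::-1]); pickle.dump(cam('wrist',ci),open(f'pics/{name}.pkl','wb'))
E
python3 - <<'E'
from h import *
# feasibility
th=.14; yaw=3.19
tilt=np.array([[np.cos(th),0,-np.sin(th)],[0,1,0],[np.sin(th),0,np.cos(th)]]); R=Rz(yaw)@tilt; t=np.array([.5944,.0498,.042])
for nm,p,o in [('view',(.45,-.05,.42),tool(0)),('view2',(.45,.1,.42),tool(0)),('viewflip',(.45,.1,.42),tool(np.pi)),('viewq',(.45,.1,.42),tool(np.pi/2)),('chk',(.4646,-.3093,.026),tool(.028)),('chkpi',(.4646,-.3093,.026),tool(.028+np.pi)),
  ('plc',R@[-.1,0,.026]+t,tool(yaw-np.pi,R[:,2])),('plcpi',R@[-.1,0,.026]+t,tool(yaw,R[:,2])),('plcup',R@[-.1,0,.15]+t,tool(yaw-np.pi,R[:,2])),
  ('rol',(.504,.322,.045),tool(-.161+np.pi/2)),('rolpi',(.504,.322,.045),tool(-.161-np.pi/2)),
  ('rp',R@[-.022,0,.03]+t,tool(yaw-np.pi,R[:,2])),('rppi',R@[-.022,0,.03]+t,tool(yaw,R[:,2]))]:
    q=robot.ik(np.array(p),o); print(nm,None if q is None else np.round(q,2))
E
```

```text
view [ 0.64 -0.02 -0.59  1.7  -0.01  1.45  0.06]
view2 [ 0.54  0.01 -0.82  1.68  0.01  1.45 -0.29]
viewflip None
viewq [ 0.69  0.02 -0.98  1.68  0.02  1.45  1.28]
chk [ 0.76  0.59 -0.29  1.91  0.25  0.68  0.35]
chkpi [ 0.34  0.58  0.24  1.92 -0.21  0.66 -2.4 ]
plc [ 0.27  0.9  -0.65  1.37  0.51  1.19 -0.4 ]
plcpi [-0.7   1.1   1.08  1.42 -0.92  1.34 -2.62]
plcup [ 0.23  0.78 -0.61  1.24  0.39  1.38 -0.32]
rol [ 0.08  0.85 -1.    1.78  0.84  1.    0.15]
rolpi [-0.16  0.68 -0.62  1.79  0.51  0.84 -2.76]
rp [ 0.32  0.76 -0.66  1.6   0.46  1.1  -0.43]
rppi [-0.79  0.98  1.08  1.64 -0.86  1.24 -2.58]
```

```bash
python3 - <<'E'
from h import *
robot.move_ptp(np.array([.42,.0,.42]),tool(0)); st()
wpic('w1')
st()
E
```

```text
t 2.38 p [ 0.4201 -0.0009  0.4197] F [-0.2 -0.3 -0.1] op 0.0941
 t 2.42 p [ 0.4201 -0.0008  0.4197] F [ 0.1 -0.6  0. ] op 0.0937
```

View pics/w1.png

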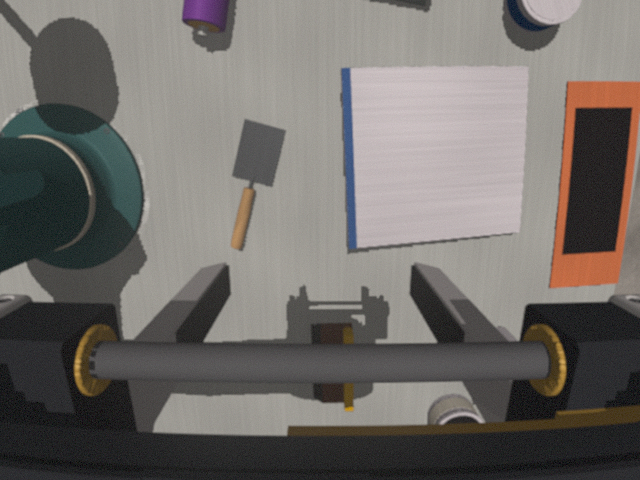

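The wrist view from above shows the whole board (corners near (343,69), (349,250), (521,233), (528,66)), the chock at (335,360) partly hidden by the gripper, and the purple roller at (205,10).

```bash
python3 - <<'E'
from h import *
crop('pics/w1.png',330,50,545,260,3.4,'pics/c_w1.png')
import pickle
c=pickle.load(open('pics/w1.pkl','rb'))
th=.14; tilt=np.array([[np.cos(th),0,-np.sin(th)],[0,1,0],[np.sin(th),0,np.cos(th)]]); R=Rz(3.19)@tilt
print(proj('wrist',[R@[a,b,0]+[.5944,.0498,.042] for a,b in((.14,.125),(.14,-.125),(-.14,.125),(-.14,-.125))],c))
E
```

```text
[[347.68836939 247.11328337]
 [341.28592816  65.95500223]
 [518.62864142 231.71475089]
 [528.60567325  65.86917643]]
```

View pics/c_w1.png

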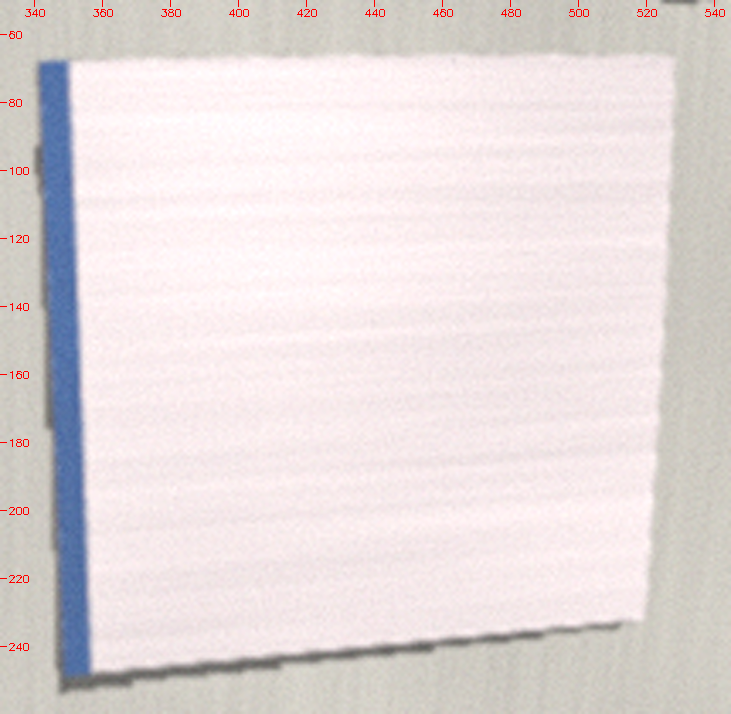

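```bash
python3 - <<'E'
from fit import *
import pickle
C['wrist']=pickle.load(open('pics/w1.pkl','rb'))
th=.14; tilt=np.array([[np.cos(th),0,-np.sin(th)],[0,1,0],[np.sin(th),0,np.cos(th)]])
S=.14;W=.125
w=[('wrist',(S,W,0),(348,249)),('wrist',(S,-W,0),(341.5,68)),('wrist',(-S,W,0),(519.3,232.5)),('wrist',(-S,-W,0),(527.8,66.5))]
P=[('scene',(S,W,0),(294.3,213)),('scene',(S,-W,0),(373,245.7)),('scene',(-S,W,0),(236,286)),('scene',(-S,-W,0),(320,329)),
('side',(S,W,0),(369.5,237.5)),('side',(S,-W,0),(300,291.7)),('side',(-S,W,0),(276,219.2)),('side',(-S,-W,0),(203,263.7))]
f=lambda p:(Rz(p[2])@tilt,np.array([p[0],p[1],.042]))
for q in(w,P,P+w): fit(q,f,[[.594,.05,3.19]],'slab')
E
cat > go1.py <<'E'
from h import *
robot.move_ptp(np.array([.4646,-.3093,.2]),tool(.028)); st()
wpic('w2')
E
python3 go1.py
```

```text
slab [0.5947 0.0479 3.1954] cost 0.34
[[0.3, -0.2], [-0.5, 0.1], [-0.2, -0.1], [0.4, 0.2]]
slab [0.594  0.0498 3.1915] cost 5.22
[[0.5, -1.0], [0.5, -0.2], [-0.1, -1.6], [-0.1, -0.4], [-0.3, 0.1], [0.7, -0.2], [-1.7, -0.8], [-2.0, -1.5]]
slab [0.5944 0.0484 3.1943] cost 6.74
[[-0.2, -1.1], [-0.1, -0.4], [-0.6, -1.5], [-0.5, -0.6], [-0.2, -0.3], [1.3, -0.7], [-1.7, -1.0], [-1.6, -1.7], [0.1, -0.6], [-0.6, -0.5], [-0.4, -0.3], [0.4, -0.1]]
 t 3.85 p [ 0.4655 -0.3085  0.2011] F [ 0.3  0.7 -0.5] op 0.094
```

View pics/w2.png

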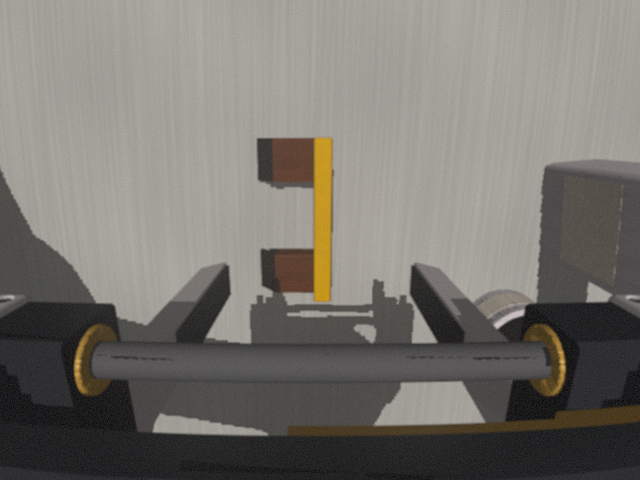

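```bash
python3 - <<'E'
from h import *
import pickle
c=pickle.load(open('pics/w2.pkl','rb'))
crop('pics/w2.png',245,120,345,310,3.1,'pics/c_w2.png')
X=onz('wrist',[(314,138),(332,138),(330.7,301),(314.5,301)],.044,c); print(X.round(4),X.mean(0)); d=X[0]+X[1]-X[2]-X[3]; print('len',np.linalg.norm(d)/2,'yaw of chock x',np.arctan2(d[1],d[0])+np.pi/2)
print(onz('wrist',[(257.5,138),(257.5,180),(261,249),(261.5,290)],.0,c).round(4))
E
```

```text
[[ 0.4597 -0.2363  0.044 ]
 [ 0.4748 -0.2358  0.044 ]
 [ 0.4792 -0.3837  0.044 ]
 [ 0.464  -0.3841  0.044 ]] [ 0.46943648 -0.30999709  0.044     ]
len 0.14792707691165494 yaw of chock x 3.1707715004790717
[[ 0.4049 -0.2372  0.    ]
 [ 0.4047 -0.2775  0.    ]
 [ 0.4076 -0.348   0.    ]
 [ 0.4076 -0.3933  0.    ]]
```

View pics/c_w2.png

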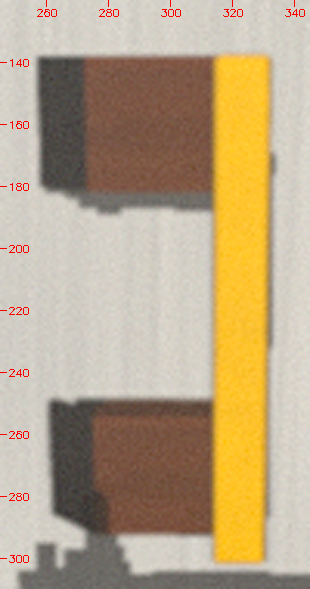

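```bash
python3 - <<'E'
from h import *
o=tool(.029)
robot.move_linear(np.array([.468,-.3097,.08]),.12,o)
print(robot.move_linear(np.array([.468,-.3097,.026]),.08,o,threshold=15)); st('down')
robot.gripper_to(.0); st('grip')
robot.move_linear(np.array([.468,-.3097,.20]),.15,o); st('up')
wpic('w3')
E
```

```text
False
down t 5.88 p [ 0.4682 -0.3097  0.0262] F [ 1.2 -0.7  0.2] op 0.0939
grip t 7.05 p [ 0.468  -0.3097  0.026 ] F [-0.  -0.1 -1.1] op 0.0158
up t 8.36 p [ 0.4676 -0.3095  0.1991] F [-0.1 -0.7 -3.4] op 0.0159
```

View pics/w3.png

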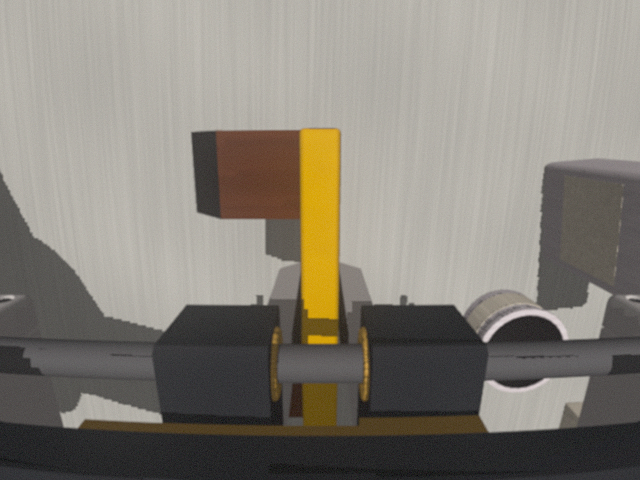

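```bash
cat >> h.py <<'E'
TH=.14; SR=Rz(3.195)@np.array([[np.cos(TH),0,-np.sin(TH)],[0,1,0],[np.sin(TH),0,np.cos(TH)]]); ST=np.array([.5945,.0482,.042])
SO=tool(3.195-np.pi,SR[:,2])
def S(x,y,z): return SR@np.array([x,y,z],float)+ST
def inS(p): return SR.T@(np.asarray(p)-ST)
E
python3 - <<'E'
from h import *
import pickle
c=pickle.load(open('pics/w3.pkl','rb'))
print('rib end y', onz('wrist',[(301,128.5),(340,128.5)],.2171,c).round(4), 'expected x .4676, y', -.3095+.075)
print(SO.round(3))
robot.move_ptp(S(-.1,0,.16),SO); st()
wpic('w4'); f=robot.grab_frame('side'); cv2.imwrite('pics/side4.png',f[:,:,::-1])
E
```

```text
rib end y [[ 0.4593 -0.2358  0.2171]
 [ 0.474  -0.2354  0.2171]] expected x .4676, y -0.2345
[[-0.053  0.989 -0.139]
 [ 0.999  0.053 -0.007]
 [ 0.    -0.14  -0.99 ]]
 t 10.03 p [0.7158 0.0527 0.1867] F [-0.7 -0.7 -3.3] op 0.0157
```

View pics/side4.png

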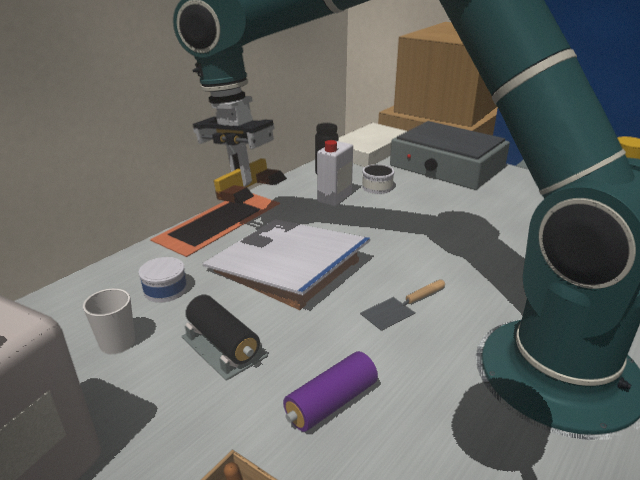

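The side view shows the chock held level with its shoes towards the robot (uphill), at (240,180). I'll lower it until it touches the board.

```bash
python3 - <<'E'
from h import *
robot.move_linear(S(-.1,0,.045),.12,SO); st('pre')
r=robot.move_linear(S(-.1,0,.022),.02,SO,threshold=6); s=st('touch %s'%r); print('slab coords',inS(s['ee_pos']).round(4))
E
```

```text
pre t 11.23 p [0.7002 0.054  0.0735] F [ 0.4 -0.3 -2.9] op 0.0161
touch True t 12.12 p [0.6969 0.0537 0.0537] F [-1.1 -0.1  6.3] op 0.016
slab coords [-0.0999  0.      0.0259]
```

Contact came at 25.9 mm against the expected 26 mm. I'll release it and check.

```bash
python3 - <<'E'
from h import *
robot.gripper_to(.05); st('rel')
p=inS(robot.get_state()['ee_pos'])
robot.move_linear(S(p[0],p[1],.09),.12,SO); 
robot.move_linear(S(-.06,.0,.20),.2,SO); st('up')
wpic('w5'); f=robot.grab_frame('side'); cv2.imwrite('pics/side5.png',f[:,:,::-1])
crop('pics/side5.png',190,180,380,315,4.2,'pics/c_side5.png')
E
```

```text
rel t 12.82 p [0.6963 0.0535 0.0528] F [-0.7  0.  -0.8] op 0.0502
up t 14.25 p [0.6813 0.0526 0.2303] F [ 0.2  0.7 -0.9] op 0.0501
```

View pics/w5.png

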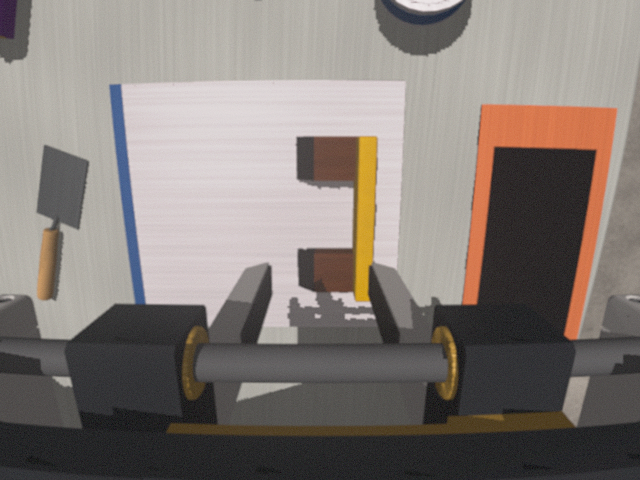

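View pics/c_side5.png

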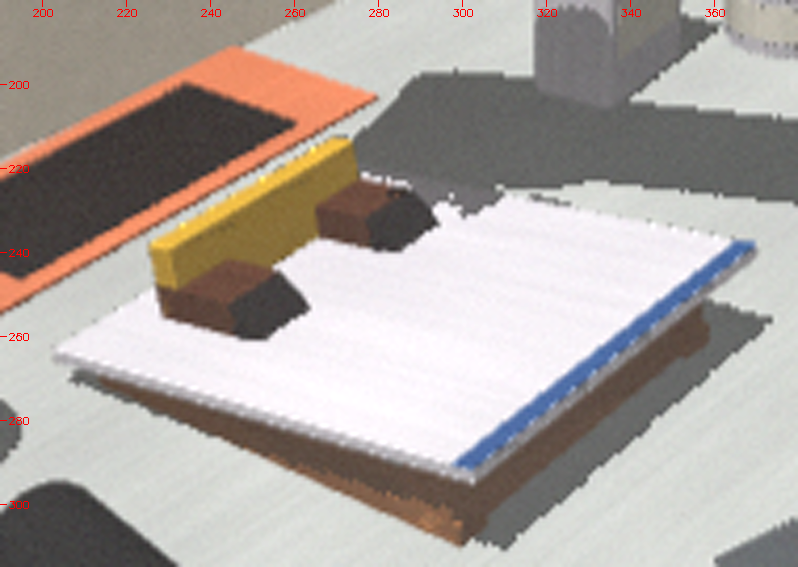

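The chock sits flat and square on the lower half with its shoes uphill: rib at scene-side (245,235), wrist rib top at (366,137) to (362,301). I'll measure it, then move above the roller and look there.

```bash
python3 - <<'E'
from h import *
import pickle
c=pickle.load(open('pics/w5.pkl','rb'))
o,D=ray('wrist',[(358.5,137),(377.3,137),(371,301),(354,301)],c); 
o2=SR.T@(o-ST); D2=D@SR; X=o2+D2*((.044-o2[2])/D2[:,2])[:,None]; print(X.round(4),X.mean(0).round(4))
robot.gripper_to(.094)
robot.move_ptp(np.array([.504,.322,.24]),tool(-.161+np.pi/2)); st(); wpic('w6')
E
```

```text
[[-0.0928 -0.073   0.044 ]
 [-0.1085 -0.0731  0.044 ]
 [-0.1082  0.0747  0.044 ]
 [-0.0923  0.0747  0.044 ]] [-0.1005  0.0008  0.044 ]
 t 16.4 p [0.5051 0.3209 0.2398] F [ 0.5  0.3 -0.5] op 0.094
```

View pics/w6.png

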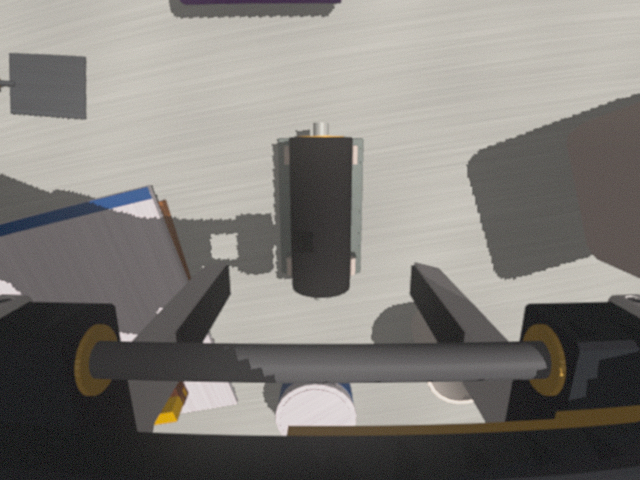

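The wrist view shows the black roller in its cradle at (290–352, 137–295), lined up with the jaws; the purple one is well clear at the top.

```bash
python3 - <<'E'
from h import *
import pickle
c=pickle.load(open('pics/w6.pkl','rb'))
crop('pics/w6.png',265,110,375,305,3,'pics/c_w6.png')
for n,uv,z in(('stub tip far',(320.5,123),.05),('far top rim',(321,137),.075),('sides mid',(321,215),.045),('near lowest',(321,297),.045),('basefarR',(363.5,138),.006),('basefarL',(274,138),.006),('R near',(359.5,272),.006)):
    print(n,onz('wrist',[uv],z,c)[0].round(4))
E
```

```text
stub tip far [0.4206 0.3353 0.05  ]
far top rim [0.4334 0.3336 0.075 ]
sides mid [0.5068 0.3216 0.045 ]
near lowest [0.5928 0.3074 0.045 ]
basefarR [0.4407 0.3777 0.006 ]
basefarL [0.4254 0.2853 0.006 ]
R near [0.5867 0.3529 0.006 ]
```

View pics/c_w6.png

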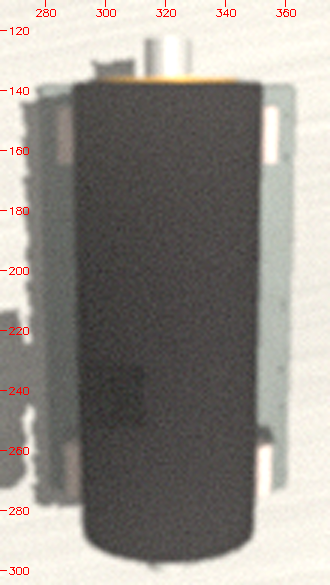

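```bash
python3 - <<'E'
from h import *
o=tool(-.162+np.pi/2); p=[.5065,.3217]
robot.move_linear(np.array(p+[.11]),.12,o)
print(robot.move_linear(np.array(p+[.045]),.08,o,threshold=12)); st('down')
robot.gripper_to(.03); st('grip')
robot.move_linear(np.array(p+[.16]),.1,o); st('up')
wpic('w7'); f=robot.grab_frame('side'); cv2.imwrite('pics/side7.png',f[:,:,::-1])
E
```

```text
False
down t 18.64 p [0.5067 0.3219 0.0454] F [-0.2 -0.4 -0.2] op 0.0939
grip t 19.27 p [0.5065 0.3215 0.045 ] F [-1.4 -2.1  3.4] op 0.0592
up t 20.57 p [0.5063 0.3215 0.1594] F [ 0.1 -0.5 -2.9] op 0.0595
```

View pics/w7.png

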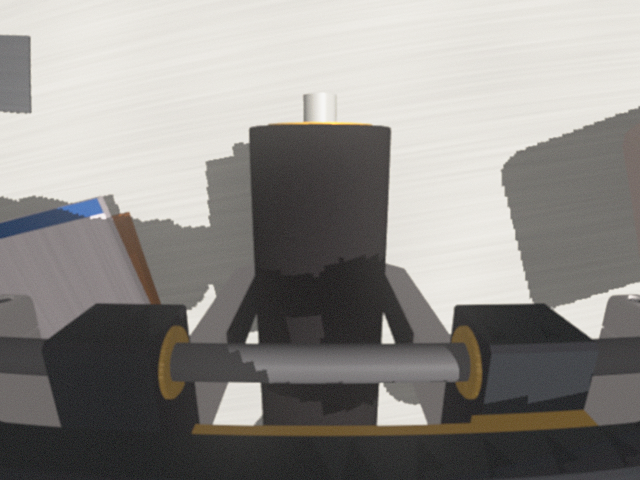

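View pics/side7.png

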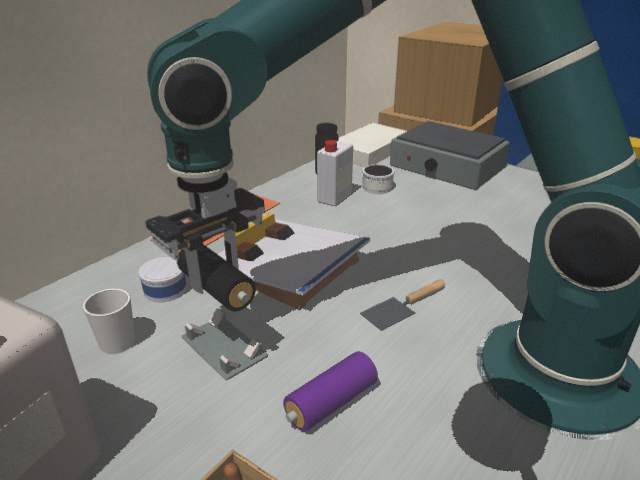

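```bash
python3 - <<'E'
from h import *
import pickle
c=pickle.load(open('pics/w7.pkl','rb')); s=st(); R=s['tool_rot']; p=s['ee_pos']
for uv,z,L in(((320,125.5),.1894,.075),((320,94.5),.1594+.007,.088)):
    e=R.T@(onz('wrist',[uv],z,c)[0]-p); print(e.round(4),'offset along tool x',e[0]-L)
print('tool x in slab y:', SR.T@SO[:,0])
robot.move_linear(p+[0,0,.09],.15,R)
robot.move_ptp(S(-.0225+.02,0,.17),SO); st('above'); wpic('w8')
E
```

```text
t 20.68 p [0.5063 0.3216 0.1594] F [ 0.2 -1.  -3.9] op 0.0595
[ 0.074  -0.0003 -0.0299] offset along tool x -0.0009875484122290473
[ 0.087  -0.0003 -0.0069] offset along tool x -0.000961107640245526
tool x in slab y: [ 1.22153226e-16 -1.00000000e+00  5.29911604e-19]
above t 22.57 p [0.6203 0.0514 0.2099] F [ 0.1  0.5 -3.6] op 0.0595
```

View pics/w8.png

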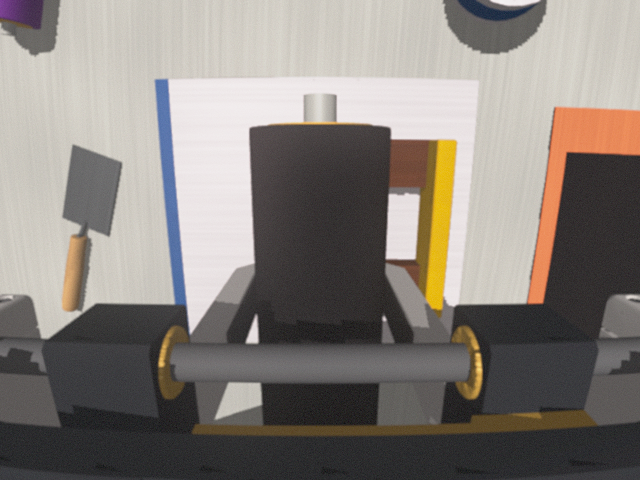

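Measured axial offset of the roller in the grip is 1 mm, the same as the chock's offset, so I keep y = 0. I'll touch down 10 mm uphill of the shoes, then ease it down against them.

```bash
python3 - <<'E'
from h import *
robot.move_linear(S(-.0125,0,.05),.12,SO); st('pre')
r=robot.move_linear(S(-.0125,0,.026),.015,SO,threshold=5); s=st('touch %s'%r); p=inS(s['ee_pos']); print(p.round(4))
r=robot.move_linear(S(-.030,0,p[2]+.0003),.012,SO,threshold=7); s=st('shoe %s'%r); print(inS(s['ee_pos']).round(4), (SR.T@s['force']).round(1), s['moment'].round(2) if hasattr(s['moment'],'round') else s['moment'])
f=robot.grab_frame('side'); cv2.imwrite('pics/side9.png',f[:,:,::-1]); crop('pics/side9.png',150,170,380,320,3.4,'pics/c_side9.png')
E
```

```text
pre t 23.77 p [0.6143 0.0494 0.0906] F [-1.1  0.  -3.9] op 0.0592
touch True t 24.98 p [0.6111 0.0491 0.07  ] F [-0.9  0.3  7.7] op 0.0594
[-0.0125  0.      0.03  ]
shoe True t 25.33 p [0.6111 0.0491 0.0699] F [ 0.1 -0.7  6.3] op 0.0596
[-0.0125  0.      0.03  ] [0.8 0.7 6.3] [-0.11  0.27  0.05]
```

View pics/c_side9.png

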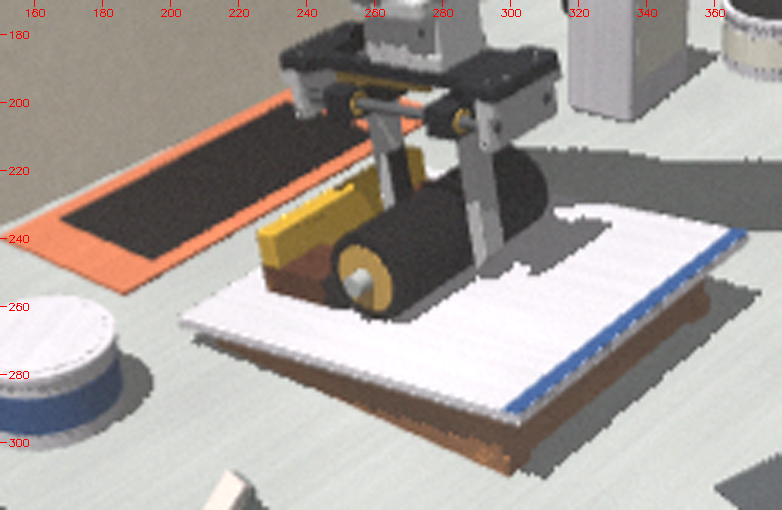

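The slide stopped at once, because the contact preload relaxing tripped the threshold. I'll unload by 0.5 mm and slide again.

```bash
python3 - <<'E'
from h import *
robot.move_linear(S(-.0125,0,.0306),.01,SO); robot.pause(.2); s=st('lift'); print(inS(s['ee_pos']).round(4))
r=robot.move_linear(S(-.028,0,.0306),.012,SO,threshold=6); s=st('shoe %s'%r); print(inS(s['ee_pos']).round(4), (SR.T@s['force']).round(1))
E
```

```text
lift t 25.89 p [0.611  0.0491 0.0704] F [-0.7 -1.3 -3.9] op 0.0597
[-0.0124  0.      0.0304]
shoe False t 27.33 p [0.6265 0.0499 0.0684] F [-1.6  0.3 -3.5] op 0.0593
[-0.028  -0.      0.0306] [ 1.1 -0.4 -3.7]
```

```bash
python3 - <<'E'
from h import *
wpic('w10'); f=robot.grab_frame('side'); cv2.imwrite('pics/side10.png',f[:,:,::-1]); crop('pics/side10.png',195,190,335,290,5.6,'pics/c_side10.png')
crop('pics/w10.png',200,60,520,320,2.4,'pics/c_w10.png')
E
```

```text
(no output)
```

View pics/c_side10.png

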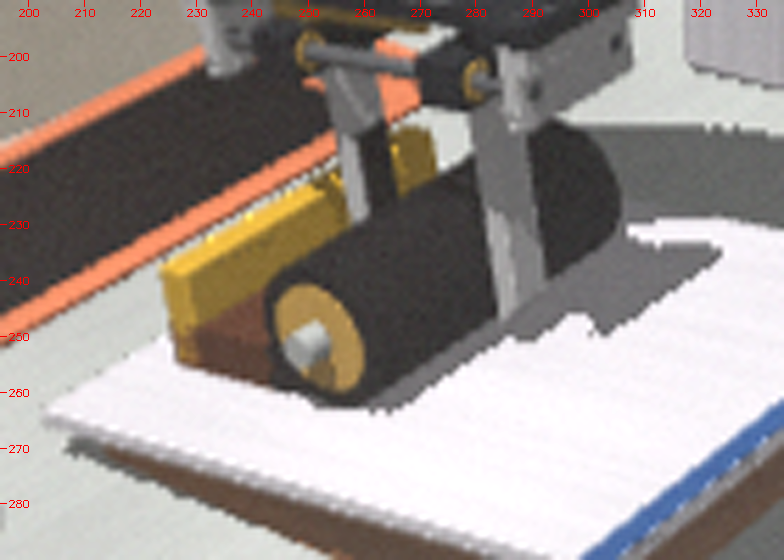

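View pics/c_w10.png

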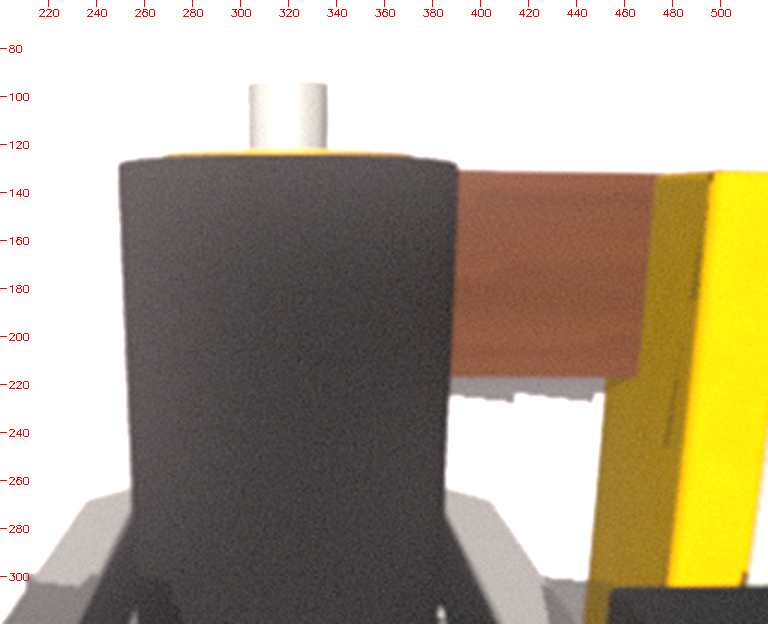

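```bash
python3 - <<'E'
from h import *
import pickle
def pl(n,uv,c,z=.044):
    o,D=ray(n,uv,c); o2=SR.T@(o-ST); D2=D@SR; return (o2+D2*((z-o2[2])/D2[:,2])[:,None]).round(4)
print(pl('wrist',[(496.7,131.7),(478.3,303.7)],pickle.load(open('pics/w10.pkl','rb'))))
print('before w8', pl('wrist',[(440,140),(423,303)],pickle.load(open('pics/w8.pkl','rb'))))
c=cam('side')
print('side before',pl('side',[(225.7,238.3),(273.8,213.8)],c),'now',pl('side',[(223.9,237.9),(272.3,213.2)],c))
E
```

```text
[[-0.0989 -0.0736  0.044 ]
 [-0.0989 -0.0001  0.044 ]]
before w8 [[-0.0949 -0.0734  0.044 ]
 [-0.0913  0.0613  0.044 ]]
side before [[-0.0998 -0.0775  0.044 ]
 [-0.0854  0.069   0.044 ]] now [[-0.1052 -0.0776  0.044 ]
 [-0.0913  0.0704  0.044 ]]
```

Both views agree that the slide pushed the chock about 5–6 mm downhill. It is still flat and square on the lower half, and the roller is against its shoes. I'll lower the last 0.6 mm while easing uphill by the same amount, so there is no more push, and then release.

```bash
python3 - <<'E'
from h import *
r=robot.move_linear(S(-.0274,0,.0300),.005,SO,threshold=5); robot.pause(.2); s=st('low %s'%r); print(inS(s['ee_pos']).round(4),(SR.T@s['force']).round(1))
robot.gripper_to(.063); s=st('rel'); print((SR.T@s['force']).round(1))
robot.gripper_to(.080); robot.pause(.3); s=st('open'); 
wpic('w11'); f=robot.grab_frame('side'); cv2.imwrite('pics/side11.png',f[:,:,::-1]); crop('pics/side11.png',195,190,335,290,5.6,'pics/c_side11.png')
E
```

```text
low False t 27.95 p [0.6259 0.0499 0.0679] F [-0.   0.2 -1.1] op 0.0593
[-0.0275  0.      0.0301] [-0.1 -0.2 -1.1]
rel t 28.25 p [0.6259 0.0499 0.068 ] F [ 0.2 -0.2 -0.6] op 0.0631
[-0.3  0.2 -0.6]
open t 29.04 p [0.6258 0.0499 0.0679] F [ 0.4 -0.2 -0. ] op 0.0797
```

View pics/c_side11.png

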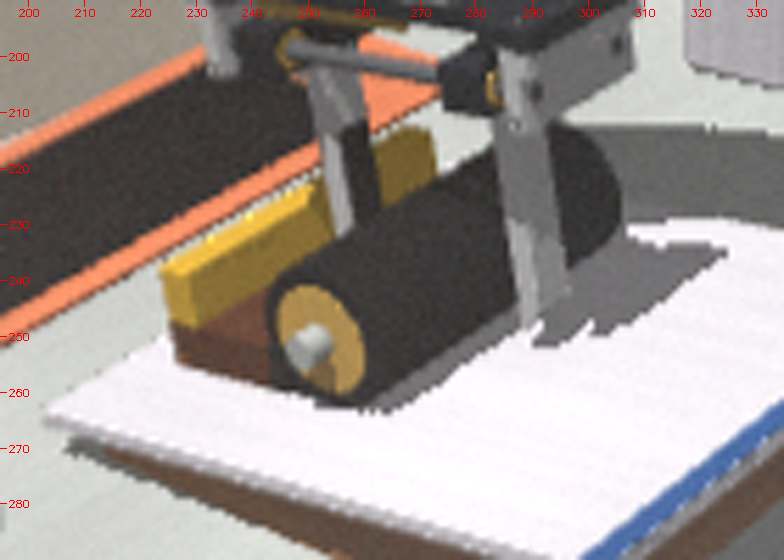

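View pics/w11.png

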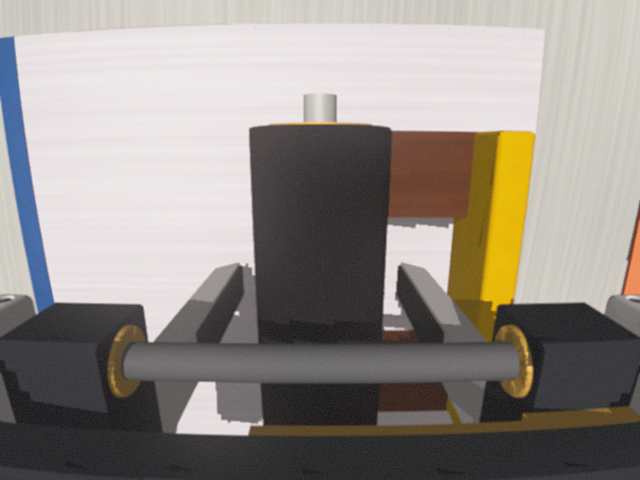

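The roller stays put with the fingers clear on both sides, and its end at (250,252) has not moved. I'll withdraw square to the board and check.

```bash
python3 - <<'E'
from h import *
p=inS(robot.get_state()['ee_pos'])
robot.move_linear(S(p[0],p[1],.13),.08,SO,threshold=10); st('up')
robot.move_linear(S(-.02,0.0,.22),.15,SO)
wpic('w12'); 
robot.pause(.5); st()
for n in('side','scene'):
    f=robot.grab_frame(n); cv2.imwrite(f'pics/{n}12.png',f[:,:,::-1])
crop('pics/side12.png',195,190,335,290,5.6,'pics/c_side12.png')
E
```

```text
up t 30.54 p [0.6395 0.0506 0.1664] F [-0.1 -0.1 -0.5] op 0.0802
 t 31.84 p [0.6449 0.0509 0.257 ] F [-0.3 -0.4  0.3] op 0.0802
```

View pics/w12.png

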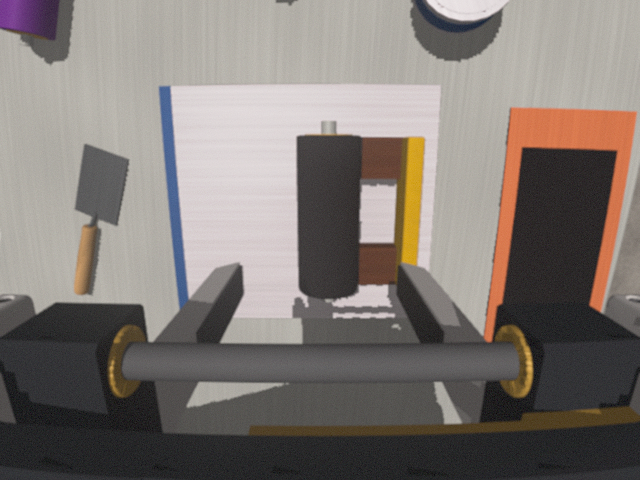

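View pics/c_side12.png

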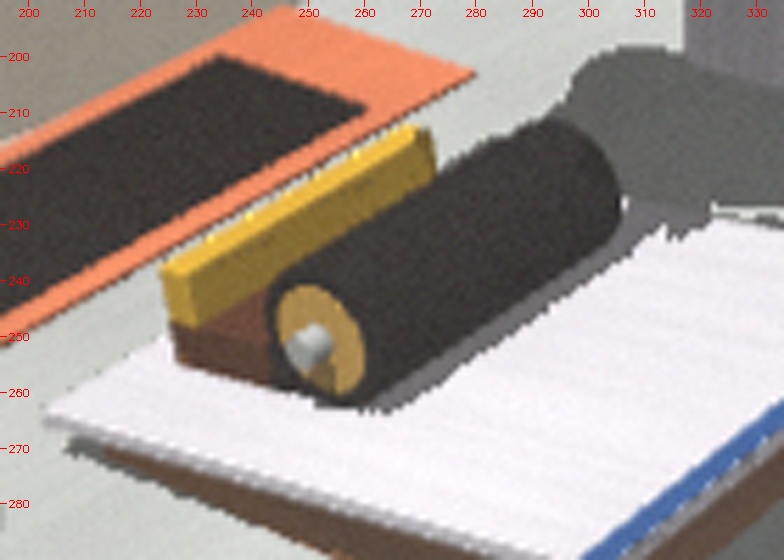

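View pics/scene12.png

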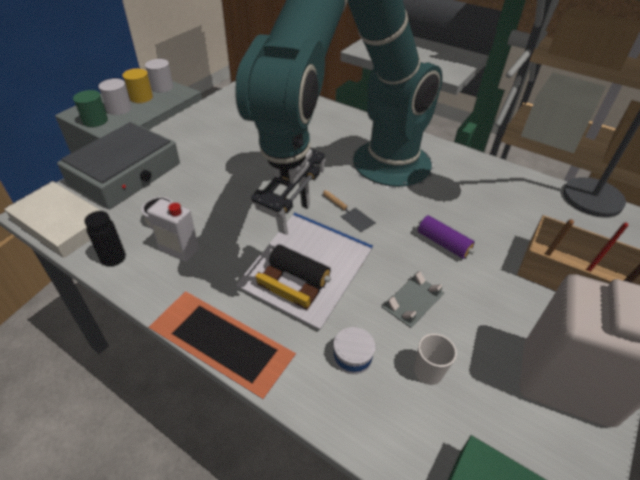

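The roller lies square against both shoes at wrist (328,137–295), level with the rib's far end at (413,138). It hasn't moved between pictures, and the tins, can and cup are where they were, so I'm handing it in.

```bash
python3 - <<'E'
from h import *
print(robot.sign_off()); 
E
```

```text
the job is handed in; nothing more can be done
None
```

The roller is drying on the board, resting against both shoes of the chock, and the job was handed in at about 32 s. I set the chock down first (flat, square, shoes uphill, lower half) and let go of it. Then I took the black roller from its cradle, lowered it onto the board just uphill of the shoes, eased it down against them and released it.

**Last checks:**
- **Roller:** it did not move between the pictures taken before release, after opening the fingers and after withdrawing. It lines up with the chock to about 1 mm, and the fingers touched nothing.
- **Other things:** the tins, can, cup and purple roller look undisturbed in the pictures.

**What did not go as planned:**
- **First slide:** the first attempt to ease the roller down stopped at once on a false contact signal, so I repeated it.
- **Chock moved:** on the second slide the 6 N contact stop did not trip, and the roller pushed the chock about 5–6 mm further downhill. It stayed flat and square on the lower half, so I left it there.

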